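# Prop the splash screen on its kickstand and hold it upright

### The arm

A 6-joint arm with a two-finger parallel gripper is mounted at the origin on the work surface. World frame = base frame: x ahead of the robot, y to its left, z up, the work surface at z = 0. Lengths are in m, angles in rad, forces in N, time in s.
With the tool pointing down it reaches from about 0.375 to 0.9 m from the base axis. Payload 3.1 kg.
Tool frame: the origin (TCP) lies at the very end of the fingers, on their centre line; the grasp point (between the pads) lies 19 mm behind it (hold_point_z is the distance from the TCP to the grasp point, in m); z points along the fingers, x is the direction in which the jaws open and shut, and the axes are right-handed (so a half turn about z gives the same grasp; the last joint's range is limited). The gripper opens to 87 mm and grips with 3 to 60 N. Pads are 19 mm wide; open, the fingers measure 117 mm over their backs; the gripper's body (75 mm by 190 mm) begins 51 mm behind the grasp point.
Start: joints at [1.127, 0.527, 1.433, -0, 1.181, -0.178], TCP at [0.164, 0.603, 0.223] pointing down, gripper open.
Joint ranges: [-3.08, 3.08], [-0.75, 2.2], [0.22, 2.44], [-1.43, 4.57], [0, 2.65], [-2.85, 2.85]. Speed limits (rad/s): [2.79, 2.79, 3.14, 3.14, 3.14, 3.14].

### API

Orientations are given as a unit quaternion [x, y, z, w].
In Python, from rig import * gives the robot as it stands.
- The arm moves only by the tool carry_out, never from a script. Its argument "deltas" is a list of rows, each a list of 7 numbers: the closure, from -1 (fully open) to 1 (shut), then the shift along the tool's x, y, z in units of 25 mm (1.0 is 25 mm), then the turn, a rotation vector about the tool's x, y, z in degrees. In form: [[jaw, x, y, z, rx, ry, rz], ...]. A call has 1 to 8 rows; each row is the pose to reach, as a shift and turn from the pose commanded when the call began, along the tool's axes at that moment; what a row does not reach only later rows make up. A row lasts 1/10 s, in which the tool goes at most 50 mm and 8.59 degrees, less where a joint would pass 70% of its speed; a pose out of reach is approached as far as the arm can. A call with a gripper value outside its range is refused whole. The fingers move at their own pace and stop on an object; "force" is the grip in N (left out, the last holds). Time passes only in rows, so rows that repeat a pose let the fingers close. It gives the time, the measured TCP pose, the force and the opening at its end, in the units of the state.
- get_obs(): the state, without advancing time (a new reading comes with each control period).
- camera(name): name is "scene" or "side" or "wrist"; returns (picture, depth): 384x512x3 uint8, red, green, blue; 384x512 float32, m along the optical axis (not along the pixel's ray), 0 where there is no reading.
- camera_info(name): a dict with "mtx" (3x3 intrinsics, pixels), "origin" and "rotation" of the camera in the world. Camera axes: x right, y down, z forward; pixel columns grow to the right and rows downward; lengths in m; the calibration is good to about 2 mm. A picture is of the moment at which its call begins: read the wrist's pose just before it. camera_info takes no time and is no camera call; for the wrist camera it gives the pose at the moment of the call.
- hand_in(): hands the job in, once; it reports no verdict.
Trained networks look in the newest picture that a camera, given by its name, has taken for a name from the list of things; names that differ only in an ending like _2 or _b are one class to them, and where a whole thing is asked for, a point or a joint stands for the part that bears it (a point fixed in the world has none). Each returns a list of dicts, best first, with "score" (0 to 1); they miss things now and then, are a little off and sometimes report something else, mostly with a low value. They report only what shows in the picture. A call takes as long as a camera call.
- spot_in(camera, target): "pixel" ([row, column] in pixels, amid what is visible of it).
The state is a dict: "time": time; "q": joint angles; "joint_velocities": joint speeds; "joint_torque": joint torques, N m; "position": TCP position; "tool_rot": TCP orientation; "ft_force": force on the tool from outside, world axes, zero at the start; "moment": the same for the moment, N m; "grip_width": finger opening in m.
Only numpy, scipy, OpenCV 4.12 (cv2) and the standard library are available. Lean on these libraries where they do the work, as an engineer would, in place of code of your own. Each camera call takes 0.05 s, during which the arm holds its last target.

### The job

The splash screen beside the basin is tipped back: first, while it still leans there, flip its kickstand out and down past centre until it snaps fully open. Then take the screen by the black rubber grip on its top tube and swing it up gently, without letting it drop, until it stands upright with the kickstand's foot down on the base plate. Finish while still holding it there by the grip, because the lamp makes it top-heavy and I have yet to tighten the hinge screws; leave the jug, the plaster cast and the bur block where they are.

Things in the scene. Friction and masses are not known exactly. Their poses are not given: they have to be found in the camera images.
- base: Perforated metal base plate, 215 x 260 x 8 mm, fixed to the bench; carries the screen's hinge. Origin on the bench under the middle of the hinge axis; y along the hinge, z up, -x to the side on which the kickstand comes down (towards the robot, yawed up to 0.45 rad). In its frame it reaches x = -155 to +60 mm, y = +-130 mm. Place and yaw differ each time.
- hinge (a point): Middle of the screen's hinge axis: 22 mm above the base origin, axes as the base's. Hinge blocks with black thumb screws at y = +-122 to 147 mm.
- screen (a joint): Tilt of the splash screen (rad): 0 = upright, positive = tipped back towards the base's +x. Starts at its rear stop, about 0.42, and falls back there when let go. Front stop -0.30. 14 mm steel tube frame, 224 mm wide, with a clear pane. Below the top tube's axis (250 mm from the hinge axis) a 40 mm gap is free for fingers. About 0.95 kg; raising it takes 3 to 4 N at the grip.
- grip: Black rubber sleeve, 18 mm diameter and 110 mm long, round the middle of the screen's top tube; origin at its centre, y along the tube (parallel to the hinge). It turns easily on the tube, so the gripper need not turn with the screen. 250 mm from the hinge axis, straight above it when the screen is upright.
- leg (a joint): Angle of the kickstand on the screen (rad): 0 = folded up along the screen's face (start), 2.54 = fully down, at its stop. From 0 it swings out from the face, towards the base's -x, then down. An over-centre spring pulls it back to 0 below about 1.2 and snaps it to 2.54 beyond; about 1 N at the foot is enough. Swing the foot round the hub: a straight pull above about 3 N raises the screen instead.
- hub (a point): Kickstand pivot, its axis along y: in the screen's frame 28 mm in front of the tube plane (x = -28 mm), y = 0, 105 mm from the hinge axis.
- foot (a point): Centre of the kickstand's grey rubber foot, a crossbar of 18 mm diameter, 36 mm long along y, 133 mm from the hub on a 14 x 7 mm bar. Folded, it is 28 mm in front of the screen, 12 mm below the grip's axis measured along the screen, free to be pinched over its 36 mm from above. Screen upright and kickstand down: 17 mm above the bench, on the plate, 103 mm in front of the hinge axis.
- jug: Bystander: loose clear jug, 90 mm wide, 125 mm high, beside the base plate. Origin at the centre of its underside.
- cast: Bystander: loose plaster jaw cast, 56 x 62 x 32 mm, beside the base plate. Origin at the centre of its underside.
- burs: Bystander: loose metal block with upright burs, 45 x 75 x 45 mm, beside the base plate. Origin at the centre of its underside.
- lamp_head (a point): Middle of the white spot lamp's head, 56 mm wide, 62 mm long, clamped to the screen's top tube 88 mm to the +y side of the middle and hanging out to the far (+x) side: 75 mm out from the tube plane, 30 mm below the tube axis. Clamp and head take up y = 60 to 116 mm and rise at most 10 mm above the tube axis.

How it is judged:
On the way, in this order (a step that is already met when the one before it is completed fails the run):
1. the kickstand has snapped fully down while the screen still leans back (value of joint leg above 2.42 rad and value of joint screen above 0.25 rad), for 0.2 s.
2. the screen is upright on its kickstand, held by the grip (value of joint screen between -0.06 and 0.06 rad and contact force between the fingers and grip above 1 N), for 0.2 s.
At the end, for the whole second after the job is handed in: The fingers hold the rubber grip (more than 1 N of contact); the screen is within 0.06 rad (3.4 degrees) of upright and still (under 0.1 rad/s); the kickstand is fully down (joint above 2.42) and its foot is on the base plate or within 6 mm of it (foot centre under 23 mm above the bench) (all of step 2 and velocity of joint screen between -0.1 and 0.1 rad/s and value of joint leg above 2.42 rad and z of foot in the frame of base below 0.023 m); the arm keeps its last pose, push and grip.
It fails at once if the screen is dropped or thrown (faster than 2 rad/s) (velocity of joint screen above 2 rad/s or velocity of joint screen below -2 rad/s).
It fails at once if a bystander is disturbed (moved more than 30 mm) (distance of any of jug, cast, burs from where it was at the start of the episode above 0.03 m).
It also fails if it takes over 54 s, if anything falls off the work surface, if the arm or the gripper's body presses on something with over 40 N, if the wrist force passes 120 N, or if a joint passes its speed limit or range.

## Working session

There is one attempt and no reset: what is moved stays moved. The work goes in short steps, Python scripts to look and compute and a tool call to move; the robot and the scene stay as the last step left them, time stands still between calls to the robot, and variables do not carry over. Pictures are saved under pics/ and viewed, and the job is handed in when it is done.

Besides the shell and the picture viewer there is one more tool, called after "Call:" in YAML: its name, and indented under it one key for each argument. carry_out: Moves the arm, as the interface text tells. Its arguments: {"type":"object","properties":{"deltas":{"type":"array"},"force":{"type":"number"}},"required":["deltas"]}

```bash
ls; mkdir -p pics
python3 - <<'E'
from rig import *
import cv2,numpy as np
o=get_obs();print({k:np.round(v,3).tolist() for k,v in o.items()})
for c in ["scene","side"]:
    p,d=camera(c);cv2.imwrite(f"pics/{c}0.png",p[:,:,::-1]);np.save(f"{c}0.npy",d)
    i=camera_info(c);print(c,i)
    for t in ["grip","foot","hub","hinge","base","lamp_head","jug","cast","burs"]:
        print(t,[(np.round(r['pixel']).tolist(),round(r['score'],2)) for r in spot_in(c,t)[:2]])
print(get_obs()['time'])
E
```

```text
pics
{'time': 0.0, 'q': [1.127, 0.528, 1.434, -0.0, 1.181, -0.178], 'joint_velocities': [0.001, -0.0, 0.001, 0.001, 0.001, -0.001], 'joint_torque': [-0.0, -44.004, -17.66, 0.063, 0.058, -0.0], 'position': [0.163, 0.603, 0.222], 'tool_rot': [0.794, 0.608, -0.001, 0.0], 'ft_force': [-0.114, -0.043, 0.33], 'moment': [-0.001, -0.019, -0.005], 'grip_width': 0.087}
scene {'mtx': array([[487.08105871,   0.        , 260.78893344],
       [  0.        , 487.08105871, 195.83538244],
       [  0.        ,   0.        ,   1.        ]]), 'origin': array([ 1.42897868, -0.13794756,  0.88852872]), 'rotation': array([ 0.6898599 ,  0.57340199, -0.27940135, -0.34240087])}
grip [([207.0, 212.0], 0.86), ([244.0, 205.0], 0.49)]
foot [([200.0, 205.0], 0.5)]
hub [([236.0, 212.0], 0.69)]
hinge [([242.0, 206.0], 0.55)]
base []
lamp_head [([233.0, 214.0], 0.65), ([201.0, 208.0], 0.63)]
jug [([230.0, 291.0], 0.64), ([202.0, 206.0], 0.57)]
cast [([258.0, 117.0], 0.65)]
burs [([230.0, 211.0], 0.71), ([208.0, 262.0], 0.53)]
side {'mtx': array([[396.79300157,   0.        , 256.02234628],
       [  0.        , 396.79300157, 197.7034635 ],
       [  0.        ,   0.        ,   1.        ]]), 'origin': array([-0.1171958 , -0.52032712,  0.79942935]), 'rotation': array([ 0.81370002, -0.36728337,  0.18467778, -0.41096146])}
grip [([171.0, 328.0], 0.54), ([219.0, 315.0], 0.51)]
foot [([194.0, 315.0], 0.84)]
hub [([220.0, 314.0], 0.96)]
hinge [([253.0, 309.0], 0.9)]
base [([250.0, 306.0], 0.83)]
lamp_head [([216.0, 313.0], 0.82)]
jug [([213.0, 242.0], 0.71)]
cast [([317.0, 370.0], 0.58)]
burs [([264.0, 210.0], 0.67)]
1.0
```

View pics/scene0.png

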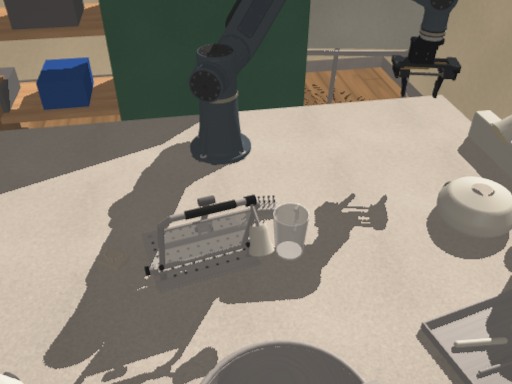

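View pics/side0.png

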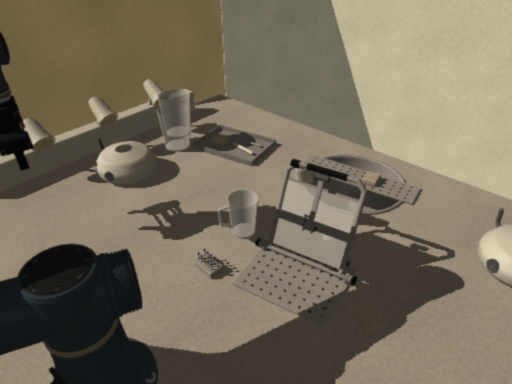

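```bash
cat > h.py <<'E'
import numpy as np,cv2
from scipy.spatial.transform import Rotation as R
from rig import *
def deproj(c,d,r,cc,info=None):
    i=info or camera_info(c);M=i['mtx'];z=d
    v=np.array([(cc-M[0,2])/M[0,0]*z,(r-M[1,2])/M[1,1]*z,z])
    return i['origin']+R.from_quat(i['rotation']).apply(v)
def proj(c,P,info=None):
    i=info or camera_info(c);M=i['mtx']
    v=R.from_quat(i['rotation']).inv().apply(np.asarray(P)-i['origin'])
    return np.stack([v[...,1]/v[...,2]*M[1,1]+M[1,2],v[...,0]/v[...,2]*M[0,0]+M[0,2]],-1)
E
python3 - <<'E'
from h import *
for c,(r0,r1,c0,c1) in {"side":(140,320,190,430),"scene":(180,300,120,320)}.items():
    p=cv2.imread(f"pics/{c}0.png")[r0:r1,c0:c1]
    f=min(800/p.shape[1],600/p.shape[0])
    cv2.imwrite(f"pics/{c}0z.png",cv2.resize(p,None,fx=f,fy=f,interpolation=cv2.INTER_CUBIC));print(c,f)
E
```

```text
side 3.3333333333333335
scene 4.0
```

View pics/side0z.png

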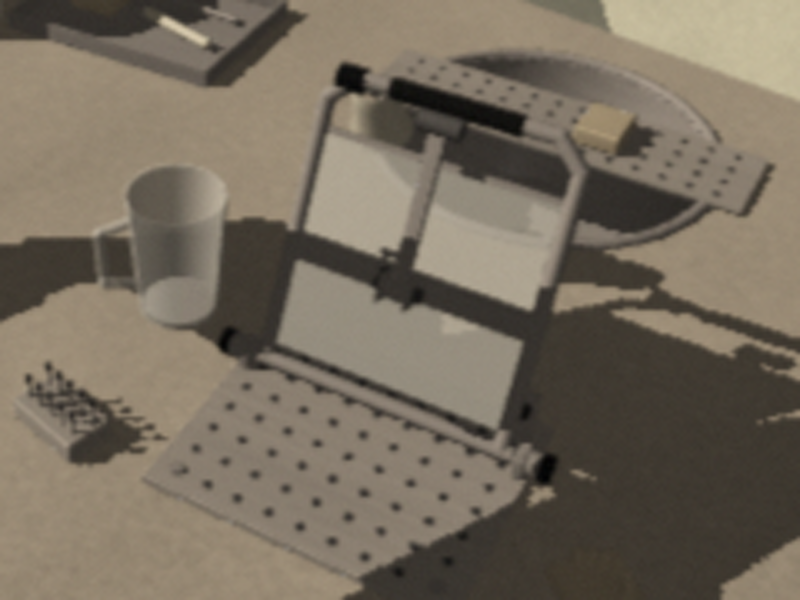

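View pics/scene0z.png

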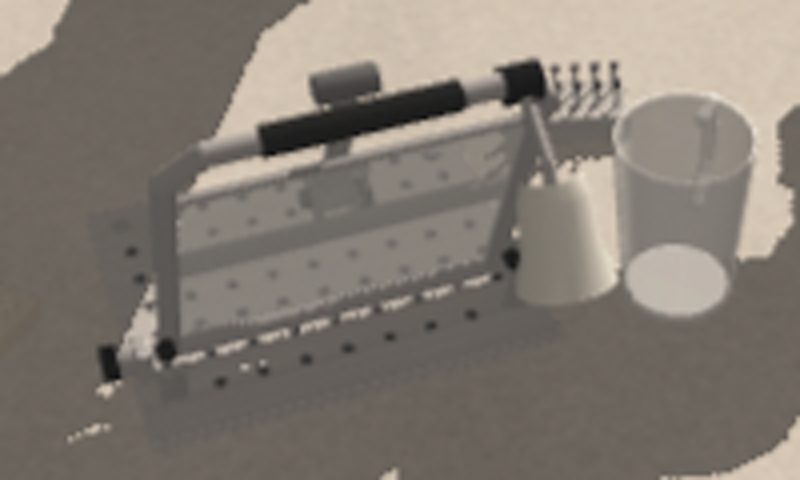

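```bash
cat >> h.py <<'E'
def base2w(b,P):
    x,y,a=b;c,s=np.cos(a),np.sin(a);P=np.atleast_2d(P)
    return np.stack([x+c*P[:,0]-s*P[:,1],y+s*P[:,0]+c*P[:,1],P[:,2]],-1)
def scr(th,P): # screen frame (x,y,z from hinge) -> base frame
    P=np.atleast_2d(P);c,s=np.cos(th),np.sin(th)
    return np.stack([c*P[:,0]+s*P[:,2],P[:,1],22e-3-s*P[:,0]+c*P[:,2]],-1)
E
python3 - <<'E'
from h import *
from scipy.optimize import least_squares
ds=np.load('side0.npy');dc=np.load('scene0.npy')
for n,d,r,c in [('side',ds,172,327),('side',ds,242,259),('side',ds,280,353),('scene',dc,209,211),('scene',dc,200,206),('scene',dc,270,147),('side',ds,317,370),('side',ds,178,372)]:
    print(n,r,c,deproj(n,d[r,c],r,c).round(3))
z=lambda f,r0,c0,u,v:(r0+v/f,c0+u/f)
f=10/3
sideO={'gL':z(f,140,190,390,88),'gR':z(f,140,190,523,125),'tL':z(f,140,190,232,340),'tR':z(f,140,190,545,467),'foot':z(f,140,190,438,122),'bL':z(f,140,190,145,480)}
scO={'gL':z(4,180,120,465,95),'gR':z(4,180,120,262,138),'tR':z(4,180,120,108,362),'foot':z(4,180,120,345,82)}
def model(b):
    P={}
    g=scr(b[3],[[0,.055,.25],[0,-.055,.25],[-.028,0,.238]])
    P['gL'],P['gR'],P['foot']=base2w(b[:3],g)
    P['tL'],P['tR'],P['bL']=base2w(b[:3],[[0,.15,.022],[0,-.15,.022],[-.155,.13,.006]])
    return P
ii={c:camera_info(c) for c in('side','scene')}
def res(b,full=False):
    m=model(b);o=[]
    for c,O in(('side',sideO),('scene',scO)):
        for k,v in O.items():o.append(proj(c,m[k],ii[c])-np.array(v))
    return np.array(o) if full else np.ravel(o)
s=least_squares(res,[.6,0,0,.42],loss='soft_l1');print(s.x.round(4));print(res(s.x,True).round(1))
b=s.x;np.save('b.npy',b);m=model(b)
g=base2w(b[:3],scr(b[3],[[0,0,.25],[-.028,0,.105],[-.028,0,.238]]));print(g.round(4))
p=cv2.imread('pics/scene0.png');q=cv2.imread('pics/side0.png')
out=[]
for im,c in((p,'scene'),(q,'side')):
    im=(255*(im/255)**.5).astype('uint8')
    if c=='scene': im=im[150:330,60:340]
    else: im=im[130:384,170:450]
    out.append(cv2.resize(im,None,fx=2.3,fy=2.3))
    cv2.imwrite(f'pics/{c}_g.png',out[-1])
E
```

```text
side 172 327 [ 0.637 -0.094  0.254]
side 242 259 [0.509 0.023 0.031]
side 280 353 [ 0.56  -0.25   0.033]
scene 209 211 [ 0.645 -0.089  0.255]
scene 200 206 [ 0.615 -0.096  0.256]
scene 270 147 [ 0.574 -0.248  0.031]
side 317 370 [ 0.497 -0.334  0.02 ]
side 178 372 [ 1.017 -0.058  0.031]
[ 0.5424 -0.1078  0.1931  0.4133]
[[-0.4 -0.5]
 [ 0.2 -0.1]
 [-1.  -3.9]
 [ 1.1  3.1]
 [ 0.7  0.1]
 [-0.8 -1.3]
 [-0.6 -0. ]
 [ 0.8 -0.2]
 [ 1.9 -2.4]
 [ 0.1  0.6]]
[[ 0.641  -0.0885  0.2509]
 [ 0.5587 -0.1046  0.1294]
 [ 0.6111 -0.0944  0.2512]]
```

View pics/side_g.png

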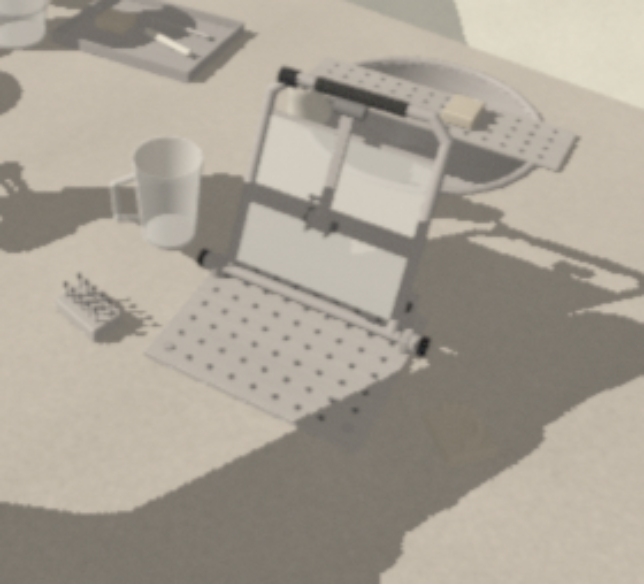

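View pics/scene_g.png

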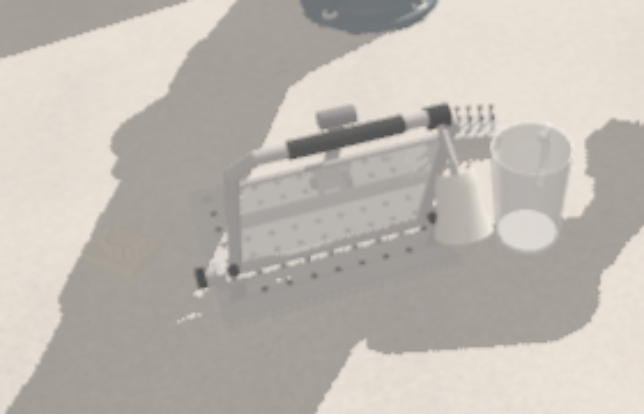

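```bash
cat >> h.py <<'E'
def rows(targets,jaw=-1,cur=None):
    """targets: list of (xyz, x-axis angle) tool down -> rows"""
    if cur is None:
        o=get_obs();cur=(o['position'],R.from_quat(o['tool_rot']))
    p0,R0=cur;out=[]
    for p,a in targets:
        X=np.array([np.cos(a),np.sin(a),0]);Z=np.array([0,0,-1.]);Rt=R.from_matrix(np.c_[X,np.cross(Z,X),Z])
        d=R0.inv().apply(np.asarray(p)-p0)/.025;rv=(R0.inv()*Rt).as_rotvec(degrees=True)
        out.append([jaw]+np.round(d,2).tolist()+np.round(rv,1).tolist())
    return out
E
python3 - <<'E'
from h import *
A=1.306;B=np.pi/2+.193
s=np.array([.163,.603,.34]);e=np.array([.611,-.0944,.34])
for f in [0,1]:
  print(rows([(s+(e-s)*f,A+(B-A)*f)]))
E
```

```text
[[-1, -0.01, -0.02, -4.7, 0.0, -0.0, 0.0]]
[[-1, -22.25, 24.58, -4.7, 0.0, -0.0, -26.2]]
```

Call:
carry_out:
  deltas:
    - [-1, 0, 0, -2, 0, 0, 0]
    - [-1, 0, 0, -4, 0, 0, 0]
    - [-1, -1, 1.1, -4.7, 0, 0, -2]
    - [-1, -2.2, 2.4, -4.7, 0, 0, -4]
    - [-1, -3.4, 3.7, -4.7, 0, 0, -6]
    - [-1, -4.6, 5, -4.7, 0, 0, -8]
    - [-1, -5.8, 6.3, -4.7, 0, 0, -10]
    - [-1, -7, 7.6, -4.7, 0, 0, -12]

```text
time: 1.8
position: [0.3017, 0.3831, 0.3403]
tool_rot: [0.726, 0.688, 0.0, 0.0]
ft_force: [0.8, 0.2, 0.4]
grip_width: 0.087
```

Call:
carry_out:
  deltas:
    - [-1, -1.2, 1.3, 0, 0, 0, -2]
    - [-1, -2.4, 2.6, 0, 0, 0, -4]
    - [-1, -3.6, 3.9, 0, 0, 0, -6]
    - [-1, -4.8, 5.2, 0, 0, 0, -8]
    - [-1, -6, 6.5, 0, 0, 0, -10]
    - [-1, -7.2, 7.8, 0, 0, 0, -12]
    - [-1, -8.4, 9.1, 0, 0, 0, -14]
    - [-1, -8.4, 9.1, 0, 0, 0, -14]

```text
time: 2.6
position: [0.5208, 0.1583, 0.3399]
tool_rot: [0.639, 0.769, 0.0, 0.002]
ft_force: [0.4, 0.5, 0.4]
grip_width: 0.0872
```

Run:
```python
from h import *
o=get_obs();print({k:np.round(o[k],3).tolist() for k in('time','q','position','tool_rot')})
B=np.pi/2+.193;p=o['position'];e=np.array([.611,-.0944,.34])
print(rows([(p+(e-p)*f,B) for f in (.25,.5,.75,1)]))
```

```text
{'time': 2.6, 'q': [0.091, 0.296, 1.479, -0.002, 1.364, -1.663], 'position': [0.521, 0.158, 0.34], 'tool_rot': [0.639, 0.769, 0.0, 0.002]}
[[-1, -2.65, 0.43, 0.01, 0.2, 0.1, -0.5], [-1, -5.3, 0.85, 0.01, 0.2, 0.1, -0.5], [-1, -7.95, 1.28, 0.02, 0.2, 0.1, -0.5], [-1, -10.6, 1.7, 0.03, 0.2, 0.1, -0.5]]
```

Call:
carry_out:
  deltas:
    - [-1, -1.8, 0.3, 0, 0, 0, -0.5]
    - [-1, -3.6, 0.6, 0, 0, 0, -0.5]
    - [-1, -5.4, 0.9, 0, 0, 0, -0.5]
    - [-1, -7.2, 1.2, 0, 0, 0, -0.5]
    - [-1, -9, 1.5, 0, 0, 0, -0.5]
    - [-1, -10.6, 1.7, 0, 0, 0, -0.5]
    - [-1, -10.6, 1.7, 0, 0, 0, -0.5]

```text
time: 3.3
position: [0.6094, -0.0946, 0.3395]
tool_rot: [0.636, 0.772, -0.001, 0.001]
ft_force: [-1.0, 1.2, -0.7]
grip_width: 0.0867
```

Run:
```python
from h import *
o=get_obs();print({k:np.round(o[k],3).tolist() for k in('time','q','position','tool_rot')})
i=camera_info('wrist');p,d=camera('wrist');np.save('w1.npy',d)
print(i)
b=np.load('b.npy')
P=base2w(b[:3],scr(b[3],[[0,.055,.25],[0,-.055,.25],[-.028,-.018,.238],[-.028,.018,.238]]))
im=p[:,:,::-1].copy()
for r,c in proj('wrist',P,i): print(r,c); cv2.circle(im,(int(c),int(r)),3,(0,0,255),-1)
for t in('foot','grip'):
  for r in spot_in('wrist',t)[:2]:
    a,bb=map(int,r['pixel']);print(t,a,bb,r['score'],deproj('wrist',d[a,bb],a,bb,i).round(4))
cv2.imwrite('pics/w1.png',im)
```

```text
{'time': 3.3, 'q': [-0.334, 0.411, 1.302, -0.002, 1.427, -2.097], 'position': [0.609, -0.095, 0.34], 'tool_rot': [0.636, 0.772, -0.001, 0.001]}
{'mtx': array([[332.12425068,   0.        , 257.34497019],
       [  0.        , 332.12425068, 193.18180488],
       [  0.        ,   0.        ,   1.        ]]), 'origin': array([ 0.54518035, -0.10673865,  0.50158972]), 'rotation': array([0.63182197, 0.76553962, 0.09287629, 0.0782565 ])}
235.66949196511607 326.2832121488442
235.88046891294618 189.32840613159954
199.25907473360274 234.6110152419542
199.17273208381002 280.74565971680204
foot 183 256 0.84 [ 0.6013 -0.0977  0.2387]
grip 230 256 0.71 [ 0.6343 -0.0912  0.2567]
grip 182 257 0.25 [ 0.6007 -0.097   0.2369]
```

View pics/w1.png

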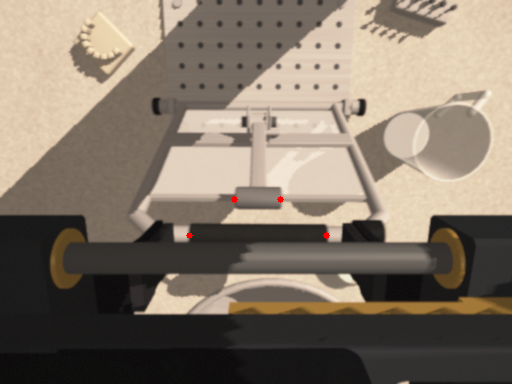

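Call:
carry_out:
  deltas:
    - [-1, 0, 0, 1.2, 0, 0, 0]
    - [-1, 0, 0, 2.4, 0, 0, 0]
    - [-1, 0, 0, 3.4, 0, 0, 0]
    - [-1, 0, 0, 4, 0, 0, 0]
    - [-1, 0, 0, 4.3, 0, 0, 0]
    - [-1, 0, 0, 4.3, 0, 0, 0]

```text
time: 4.05
position: [0.6074, -0.0882, 0.2319]
tool_rot: [0.633, 0.774, -0.0, -0.001]
ft_force: [0.2, 0.8, 0.1]
grip_width: 0.0873
```

Call:
carry_out:
  deltas:
    - [1, 0, 0, 0, 0, 0, 0]
    - [1, 0, 0, 0, 0, 0, 0]
    - [1, 0, 0, 0, 0, 0, 0]
    - [1, 0, 0, 0, 0, 0, 0]
    - [1, 0, 0, 0, 0, 0, 0]
    - [1, 0, 0, 0, 0, 0, 0]
  force: 10

```text
time: 4.65
position: [0.6082, -0.0901, 0.2327]
tool_rot: [0.634, 0.773, 0.0, 0.0]
ft_force: [-0.2, -0.3, 0.8]
grip_width: 0.0472
```

Run:
```python
from h import *
o=get_obs();print({k:np.round(o[k],4).tolist() for k in('time','q','position','tool_rot','ft_force','grip_width')})
i=camera_info('wrist');p,d=camera('wrist');
cv2.imwrite('pics/w2.png',p[:,:,::-1])
b=np.load('b.npy');th=b[3]
def foot(phi): 
    a=th-phi
    return scr(0,[[0,0,0]])*0+0 if 0 else base2w(b[:3],scr(th,[[-.028,0,.105]])+.133*np.array([[np.sin(a),0,np.cos(a)]]))[0]
f0=foot(0)
# tool y=+base x, tool z=down
ex=np.array([np.cos(b[2]),np.sin(b[2]),0])
for phi in np.r_[0:2.55:.1,2.54,2.58]:
    d=foot(phi)-f0; print(round(phi,2),np.round([d@ex/.025,-d[2]/.025],2),foot(phi).round(3))
```

```text
{'time': 4.65, 'q': [-0.3286, 0.5027, 1.4483, 0.0, 1.1904, -2.0969], 'position': [0.6082, -0.0901, 0.2327], 'tool_rot': [0.6339, 0.7734, 0.0, 0.0001], 'ft_force': [-0.1842, -0.3187, 0.7541], 'grip_width': 0.0472}
0.0 [ 0. -0.] [ 0.611 -0.094  0.251]
0.1 [-0.5  -0.19] [ 0.599 -0.097  0.256]
0.2 [-1.01 -0.33] [ 0.586 -0.099  0.259]
0.3 [-1.54 -0.41] [ 0.573 -0.102  0.262]
0.4 [-2.07 -0.45] [ 0.56  -0.104  0.262]
0.5 [-2.6  -0.43] [ 0.547 -0.107  0.262]
0.6 [-3.12 -0.36] [ 0.534 -0.109  0.26 ]
0.7 [-3.64 -0.23] [ 0.522 -0.112  0.257]
0.8 [-4.14 -0.06] [ 0.509 -0.114  0.253]
0.9 [-4.62  0.17] [ 0.498 -0.117  0.247]
1.0 [-5.08  0.44] [ 0.486 -0.119  0.24 ]
1.1 [-5.51  0.76] [ 0.476 -0.121  0.232]
1.2 [-5.9   1.12] [ 0.466 -0.123  0.223]
1.3 [-6.26  1.51] [ 0.458 -0.124  0.213]
1.4 [-6.57  1.94] [ 0.45  -0.126  0.203]
1.5 [-6.85  2.4 ] [ 0.443 -0.127  0.191]
1.6 [-7.07  2.88] [ 0.438 -0.128  0.179]
1.7 [-7.24  3.38] [ 0.433 -0.129  0.167]
1.8 [-7.37  3.9 ] [ 0.43  -0.13   0.154]
1.9 [-7.44  4.43] [ 0.429 -0.13   0.141]
2.0 [-7.46  4.96] [ 0.428 -0.13   0.127]
2.1 [-7.42  5.49] [ 0.429 -0.13   0.114]
2.2 [-7.33  6.01] [ 0.431 -0.13   0.101]
2.3 [-7.19  6.52] [ 0.435 -0.129  0.088]
2.4 [-7.    7.02] [ 0.439 -0.128  0.076]
2.5 [-6.76  7.5 ] [ 0.445 -0.127  0.064]
2.54 [-6.66  7.68] [ 0.448 -0.126  0.059]
2.58 [-6.54  7.86] [ 0.451 -0.126  0.055]
```

View pics/w2.png

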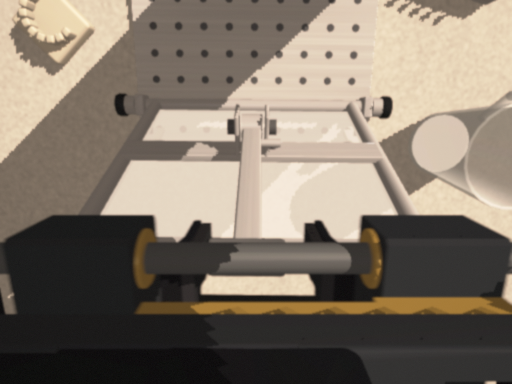

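Call:
carry_out:
  deltas:
    - [0.0, -0.1, 0.05, 0, 0, 0, 0]
    - [0.0, -0.18, 0.07, 0, 0, 0, 0]
    - [0.0, -0.18, 0.07, 0, 0, 0, 0]

```text
time: 5.0
position: [0.6109, -0.0942, 0.2325]
tool_rot: [0.634, 0.773, 0.0, -0.0]
ft_force: [0.9, -0.4, -0.7]
grip_width: 0.0434
```

Run:
```python
from h import *
for _ in range(2):
  o=get_obs();print({k:np.round(o[k],4).tolist() for k in('time','position','tool_rot','ft_force','grip_width')})
  p,d=camera('wrist')
cv2.imwrite('pics/w3.png',p[:,:,::-1])
```

```text
{'time': 5.0, 'position': [0.6109, -0.0942, 0.2325], 'tool_rot': [0.634, 0.7733, 0.0002, -0.0001], 'ft_force': [0.8633, -0.4035, -0.7041], 'grip_width': 0.0434}
{'time': 5.05, 'position': [0.6108, -0.094, 0.2325], 'tool_rot': [0.634, 0.7734, 0.0001, -0.0002], 'ft_force': [0.3157, 0.4238, -0.8024], 'grip_width': 0.044}
```

View pics/w3.png

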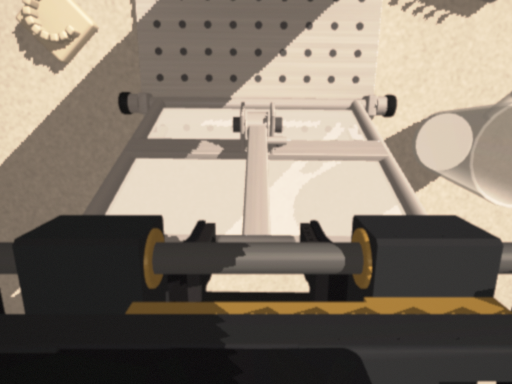

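Call:
carry_out:
  deltas:
    - [1, 0, 0, 0, 0, 0, 0]
    - [1, 0, 0, 0, 0, 0, 0]
    - [1, 0, 0, 0, 0, 0, 0]
    - [1, 0, 0, 0, 0, 0, 0]
  force: 12

```text
time: 5.5
position: [0.6109, -0.0946, 0.2325]
tool_rot: [0.634, 0.773, -0.0, 0.0]
ft_force: [-0.2, -2.6, -0.7]
grip_width: 0.0361
```

Call:
carry_out:
  deltas:
    - [1, 0, -0.25, -0.1, 0, 0, 0]
    - [1, 0, -0.5, -0.19, 0, 0, 0]
    - [1, 0, -0.75, -0.27, 0, 0, 0]
    - [1, 0, -1.0, -0.33, 0, 0, 0]
    - [1, 0, -1.25, -0.37, 0, 0, 0]
    - [1, 0, -1.55, -0.41, 0, 0, 0]
    - [1, 0, -1.8, -0.43, 0, 0, 0]
    - [1, 0, -2.05, -0.45, 0, 0, 0]

```text
time: 6.3
position: [0.5603, -0.1042, 0.2443]
tool_rot: [0.634, 0.773, 0.0, 0.0]
ft_force: [1.8, -2.7, 0.8]
grip_width: 0.0358
```

Run:
```python
from h import *
o=get_obs();print({k:np.round(o[k],4).tolist() for k in('time','q','position','tool_rot','ft_force','grip_width')})
p,d=camera('side');cv2.imwrite('pics/s3.png',cv2.resize(p[130:300,200:440,::-1],None,fx=3,fy=3))
```

```text
{'time': 6.3, 'q': [-0.3801, 0.4276, 1.5491, 0.0002, 1.1638, -2.1486], 'position': [0.5603, -0.1042, 0.2443], 'tool_rot': [0.6339, 0.7734, 0.0003, 0.0005], 'ft_force': [1.7703, -2.6586, 0.8218], 'grip_width': 0.0358}
```

View pics/s3.png

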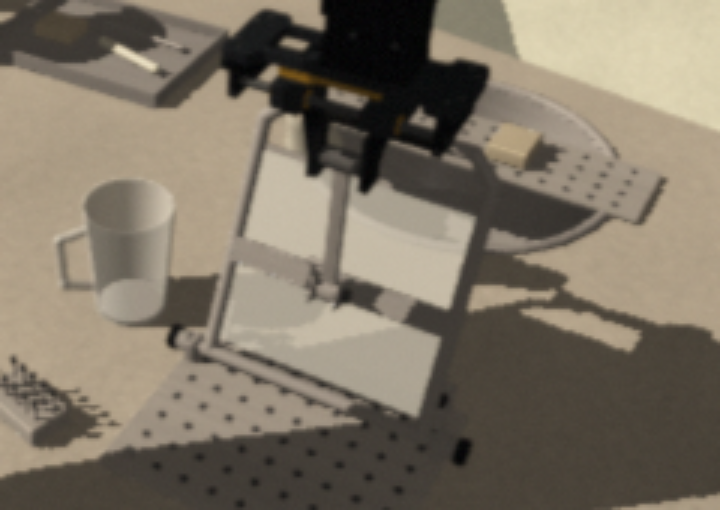

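Call:
carry_out:
  deltas:
    - [1, 0, -0.53, 0.02, 0, 0, 0]
    - [1, 0, -1.05, 0.09, 0, 0, 0]
    - [1, 0, -1.57, 0.22, 0, 0, 0]
    - [1, 0, -2.07, 0.39, 0, 0, 0]
    - [1, 0, -2.55, 0.62, 0, 0, 0]
    - [1, 0, -3.0, 0.89, 0, 0, 0]
    - [1, 0, -3.43, 1.21, 0, 0, 0]
    - [1, 0, -3.83, 1.57, 0, 0, 0]

```text
time: 7.15
position: [0.4654, -0.1222, 0.2043]
tool_rot: [0.634, 0.773, 0.0, -0.001]
ft_force: [1.8, -1.0, -1.0]
grip_width: 0.0359
```

Run:
```python
from h import *
o=get_obs();print({k:np.round(o[k],4).tolist() for k in('time','q','position','tool_rot','ft_force','grip_width')})
p,d=camera('side');cv2.imwrite('pics/s4.png',cv2.resize(p[130:300,200:440,::-1],None,fx=3,fy=3))
```

```text
{'time': 7.15, 'q': [-0.49, 0.3624, 1.804, 0.0008, 0.977, -2.2588], 'position': [0.4654, -0.1222, 0.2043], 'tool_rot': [0.6339, 0.7734, 0.0001, -0.001], 'ft_force': [1.836, -1.0101, -1.0409], 'grip_width': 0.0359}
```

View pics/s4.png

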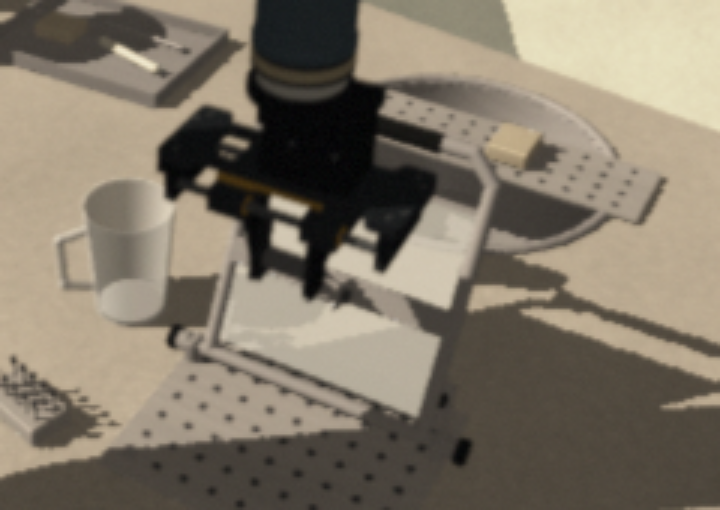

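Call:
carry_out:
  deltas:
    - [1, 0, -0.36, 0.39, 0, 0, 0]
    - [1, 0, -0.67, 0.82, 0, 0, 0]
    - [1, 0, -0.95, 1.28, 0, 0, 0]
    - [1, 0, -1.17, 1.76, 0, 0, 0]
    - [1, 0, -1.34, 2.26, 0, 0, 0]
    - [1, 0, -1.47, 2.78, 0, 0, 0]
    - [1, 0, -1.54, 3.3, 0, 0, 0]
    - [1, 0, -1.56, 3.84, 0, 0, 0]

```text
time: 8.0
position: [0.4279, -0.1294, 0.1081]
tool_rot: [0.634, 0.773, 0.001, -0.001]
ft_force: [1.6, 1.0, -1.7]
grip_width: 0.0361
```

Call:
carry_out:
  deltas:
    - [1, 0, 0.04, 0.53, 0, 0, 0]
    - [1, 0, 0.13, 1.05, 0, 0, 0]
    - [1, 0, 0.27, 1.56, 0, 0, 0]
    - [1, 0, 0.46, 2.06, 0, 0, 0]
    - [1, 0, 0.7, 2.54, 0, 0, 0]
    - [1, 0, 0.8, 2.72, 0, 0, 0]
    - [1, 0, 0.84, 2.78, 0, 0, 0]

```text
time: 8.7
position: [0.4467, -0.1257, 0.0385]
tool_rot: [0.633, 0.774, -0.001, -0.003]
ft_force: [-7.5, -3.6, 9.9]
grip_width: 0.0357
```

Run:
```python
from h import *
o=get_obs();print({k:np.round(o[k],4).tolist() for k in('time','q','position','tool_rot','ft_force','grip_width')})
p,d=camera('side');cv2.imwrite('pics/s5.png',cv2.resize(p[130:300,200:440,::-1],None,fx=3,fy=3))
```

```text
{'time': 8.7, 'q': [-0.5147, 0.6543, 1.9694, -0.0032, 0.5241, -2.2828], 'position': [0.4467, -0.1257, 0.0385], 'tool_rot': [0.633, 0.7742, -0.0013, -0.0029], 'ft_force': [-7.4558, -3.6479, 9.9463], 'grip_width': 0.0357}
```

View pics/s5.png

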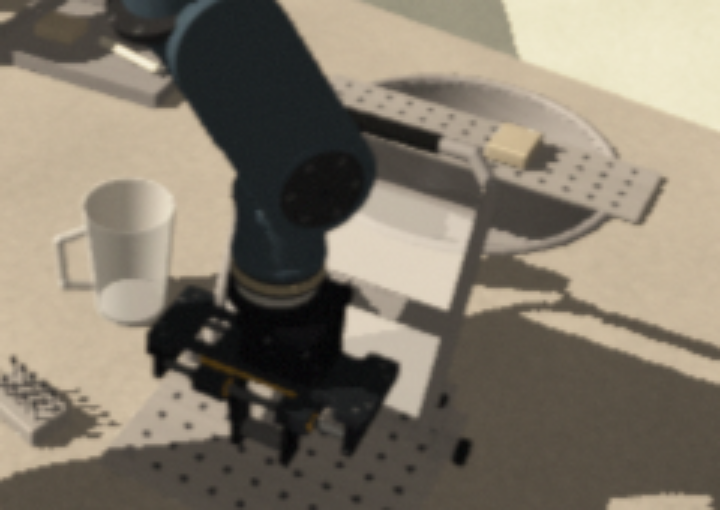

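Call:
carry_out:
  deltas:
    - [-0.5, 0, -0.04, -0.06, 0, 0, 0]
    - [-0.5, 0, -0.04, -0.06, 0, 0, 0]
    - [-0.5, 0, -0.04, -0.06, 0, 0, 0]
    - [-0.5, 0, -0.04, -0.06, 0, 0, 0]
    - [-0.5, 0, -0.04, -0.06, 0, 0, 0]

```text
time: 9.25
position: [0.4481, -0.1267, 0.0405]
tool_rot: [0.634, 0.773, -0.0, 0.0]
ft_force: [-1.3, 0.5, -0.4]
grip_width: 0.0632
```

Call:
carry_out:
  deltas:
    - [-0.8, 0, -0.1, -0.8, 0, 0, 0]
    - [-0.8, 0, -0.3, -2.0, 0, 0, 0]
    - [-0.8, 0, -0.5, -3.4, 0, 0, 0]
    - [-0.8, 0, -0.6, -5, 0, 0, 0]
    - [-0.8, 0, -0.6, -6.6, 0, 0, 0]
    - [-0.8, 0, -0.6, -8.2, 0, 0, 0]
    - [-0.8, 0, -0.6, -9.8, 0, 0, 0]
    - [-0.8, 0, -0.6, -11.5, 0, 0, 0]

```text
time: 10.05
position: [0.4326, -0.1292, 0.3296]
tool_rot: [0.634, 0.773, -0.0, -0.0]
ft_force: [0.7, -0.7, -1.4]
grip_width: 0.0782
```

Run:
```python
from h import *
o=get_obs();print({k:np.round(o[k],4).tolist() for k in('time','q','position','tool_rot','ft_force','grip_width')})
i=camera_info('wrist');p,d=camera('wrist');cv2.imwrite('pics/w6.png',p[:,:,::-1])
p,d=camera('side');cv2.imwrite('pics/s6.png',cv2.resize(p[130:300,200:440,::-1],None,fx=3,fy=3))
b=np.load('b.npy');g=base2w(b[:3],scr(b[3],[[0,0,.25]]))[0];print(g)
print(rows([(np.r_[g[:2],.34],.193)]))
```

```text
{'time': 10.05, 'q': [-0.5386, 0.1604, 1.6954, -0.0, 1.2864, -2.3071], 'position': [0.4326, -0.1292, 0.3296], 'tool_rot': [0.6339, 0.7734, -0.0001, -0.0003], 'ft_force': [0.6945, -0.7039, -1.368], 'grip_width': 0.0782}
[ 0.64098246 -0.08854814  0.25094945]
[[-1, 0.06, 8.36, -0.17, 0.9, -0.0, 90.3]]
```

View pics/s6.png

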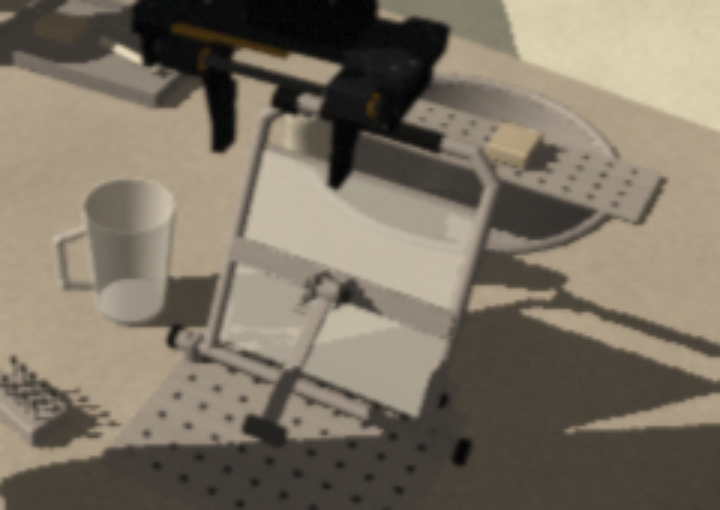

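View pics/w6.png

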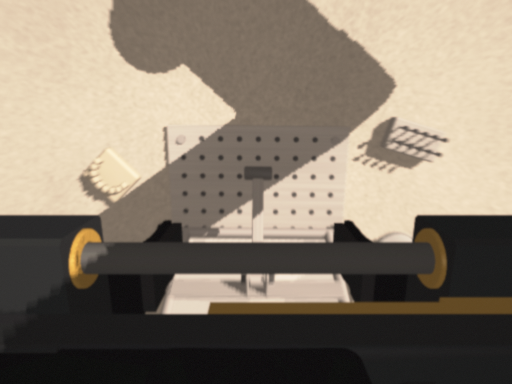

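Call:
carry_out:
  deltas:
    - [-1, 0, 0.7, -0.4, 0, 0, 8]
    - [-1, 0, 1.4, -0.4, 0, 0, 16]
    - [-1, 0, 2.1, -0.4, 0, 0, 24]
    - [-1, 0, 2.8, -0.4, 0, 0, 32]
    - [-1, 0, 3.5, -0.4, 0, 0, 40]
    - [-1, 0, 4.2, -0.4, 0, 0, 48]
    - [-1, 0, 4.9, -0.4, 0, 0, 56]
    - [-1, 0, 5.6, -0.4, 0, 0, 64]

```text
time: 10.95
position: [0.5706, -0.1017, 0.3366]
tool_rot: [0.948, 0.317, -0.001, -0.001]
ft_force: [-0.6, -0.0, -0.3]
grip_width: 0.0869
```

Run:
```python
from h import *
o=get_obs();print({k:np.round(o[k],4).tolist() for k in('time','q','position','tool_rot','ft_force','grip_width')})
b=np.load('b.npy');g=base2w(b[:3],scr(b[3],[[0,0,.25]]))[0];print(g)
print(rows([(np.r_[g[:2],.34],.193)]))
print(proj('side',base2w(b[:3],scr(b[3],[[-.028,0,.105]])+.133*np.array([[np.sin(b[3]-2.54),0,np.cos(b[3]-2.54)]]) )))
```

```text
{'time': 10.95, 'q': [-0.369, 0.3563, 1.3968, -0.0001, 1.391, -1.0148], 'position': [0.5706, -0.1017, 0.3366], 'tool_rot': [0.9483, 0.3173, -0.001, -0.0008], 'ft_force': [-0.5808, -0.0473, -0.2514], 'grip_width': 0.0869}
[ 0.64098246 -0.08854814  0.25094945]
[[-1, 2.56, 1.28, -0.14, -0.1, 0.1, 25.9]]
[[273.40990769 287.96062039]]
```

Call:
carry_out:
  deltas:
    - [-1, 0.7, 0.35, -0.1, 0, 0, 8]
    - [-1, 1.4, 0.7, -0.1, 0, 0, 16]
    - [-1, 2.1, 1.05, -0.1, 0, 0, 24]
    - [-1, 2.56, 1.28, -0.1, 0, 0, 26]
    - [-1, 2.56, 1.28, -0.1, 0, 0, 26]
    - [-1, 2.56, 1.28, -0.1, 0, 0, 26]

```text
time: 11.55
position: [0.64, -0.0886, 0.3392]
tool_rot: [0.995, 0.099, -0.001, -0.0]
ft_force: [-0.3, 0.4, 0.3]
grip_width: 0.0872
```

Run:
```python
from h import *
o=get_obs();print({k:np.round(o[k],4).tolist() for k in('time','q','position','tool_rot','ft_force','grip_width')})
b=np.load('b.npy');g=base2w(b[:3],scr(b[3],[[0,0,.25]]))[0];print(g)
print(rows([(np.r_[g[:2],g[2]-.019],.193)]))
p,d=camera('wrist');cv2.imwrite('pics/w7.png',p[:,:,::-1])
p,d=camera('side');cv2.imwrite('pics/s7.png',cv2.resize(p[100:300,200:440,::-1],None,fx=3,fy=3))
```

```text
{'time': 11.55, 'q': [-0.31, 0.4593, 1.222, -0.0003, 1.4632, -0.5088], 'position': [0.64, -0.0886, 0.3392], 'tool_rot': [0.9951, 0.0993, -0.0014, -0.0004], 'ft_force': [-0.2892, 0.3706, 0.2553], 'grip_width': 0.0872}
[ 0.64098246 -0.08854814  0.25094945]
[[-1, 0.05, 0.01, 4.29, -0.1, 0.2, 0.3]]
```

View pics/w7.png

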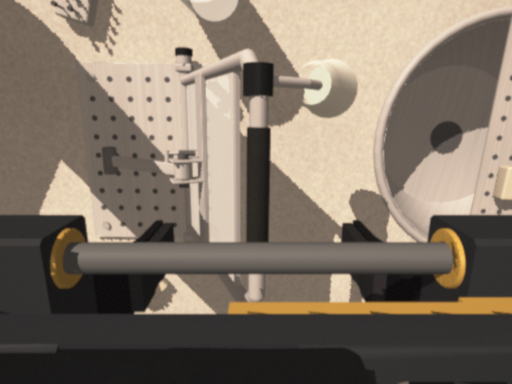

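View pics/s7.png

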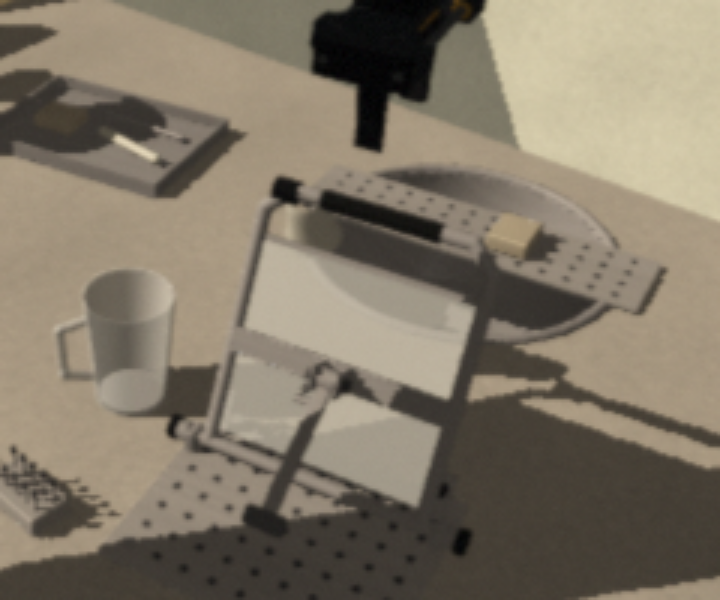

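Call:
carry_out:
  deltas:
    - [-1, 0, 0, 1.2, 0, 0, 0]
    - [-1, 0, 0, 2.4, 0, 0, 0]
    - [-1, 0, 0, 3.4, 0, 0, 0]
    - [-1, 0, 0, 4, 0, 0, 0]
    - [-1, 0, 0, 4.3, 0, 0, 0]
    - [-1, 0, 0, 4.3, 0, 0, 0]

```text
time: 12.25
position: [0.6399, -0.0888, 0.2322]
tool_rot: [0.995, 0.099, -0.001, -0.0]
ft_force: [0.2, 1.3, 0.5]
grip_width: 0.087
```

Run:
```python
from h import *
o=get_obs();print({k:np.round(o[k],4).tolist() for k in('time','q','position','tool_rot','ft_force','grip_width')})
b=np.load('b.npy');g=base2w(b[:3],scr(b[3],[[0,0,.25]]))[0]
print(rows([(np.r_[g[:2],g[2]-.019],.193)]))
```

```text
{'time': 12.25, 'q': [-0.3105, 0.5475, 1.3643, -0.0001, 1.232, -0.508], 'position': [0.6399, -0.0888, 0.2322], 'tool_rot': [0.9951, 0.0986, -0.001, -0.0004], 'ft_force': [0.157, 1.259, 0.5194], 'grip_width': 0.087}
[[-1, 0.05, 0.0, 0.01, -0.1, 0.1, 0.3]]
```

Call:
carry_out:
  deltas:
    - [1, 0, 0, 0, 0, 0, 0]
    - [1, 0, 0, 0, 0, 0, 0]
    - [1, 0, 0, 0, 0, 0, 0]
    - [1, 0, 0, 0, 0, 0, 0]
    - [1, 0, 0, 0, 0, 0, 0]
    - [1, 0, 0, 0, 0, 0, 0]
    - [1, 0, 0, 0, 0, 0, 0]
    - [1, 0, 0, 0, 0, 0, 0]
  force: 15

```text
time: 13.05
position: [0.6409, -0.0887, 0.233]
tool_rot: [0.995, 0.099, -0.0, -0.0]
ft_force: [-0.3, -0.1, 0.1]
grip_width: 0.0312
```

Call:
carry_out:
  deltas:
    - [1, 0, 0, 0, 0, 0, 0]
    - [1, 0, 0, 0, 0, 0, 0]
    - [1, 0, 0, 0, 0, 0, 0]
    - [1, 0, 0, 0, 0, 0, 0]
  force: 25

```text
time: 13.45
position: [0.64, -0.0889, 0.2329]
tool_rot: [0.995, 0.099, -0.001, -0.0]
ft_force: [-3.6, -1.1, 0.9]
grip_width: 0.0171
```

Run:
```python
from h import *
o=get_obs();print({k:np.round(o[k],4).tolist() for k in('time','q','position','tool_rot','ft_force','grip_width')})
p,d=camera('side');cv2.imwrite('pics/s8.png',cv2.resize(p[100:300,200:440,::-1],None,fx=3,fy=3))
th=.4133
for a in np.r_[.4133:0:-.03,0]:
    print(round(a,3),np.round([.25*(np.sin(a)-np.sin(th))/.025,-.25*(np.cos(a)-np.cos(th))/.025],2))
```

```text
{'time': 13.45, 'q': [-0.3103, 0.547, 1.3634, -0.0008, 1.2332, -0.5077], 'position': [0.64, -0.0889, 0.2329], 'tool_rot': [0.9951, 0.0986, -0.001, -0.0], 'ft_force': [-3.5523, -1.1171, 0.9254], 'grip_width': 0.0171}
0.413 [ 0. -0.]
0.383 [-0.28 -0.12]
0.353 [-0.56 -0.22]
0.323 [-0.84 -0.32]
0.293 [-1.13 -0.41]
0.263 [-1.41 -0.5 ]
0.233 [-1.7  -0.57]
0.203 [-2.   -0.64]
0.173 [-2.29 -0.69]
0.143 [-2.59 -0.74]
0.113 [-2.89 -0.78]
0.083 [-3.18 -0.81]
0.053 [-3.48 -0.83]
0.023 [-3.78 -0.84]
0.0 [-4.02 -0.84]
```

View pics/s8.png

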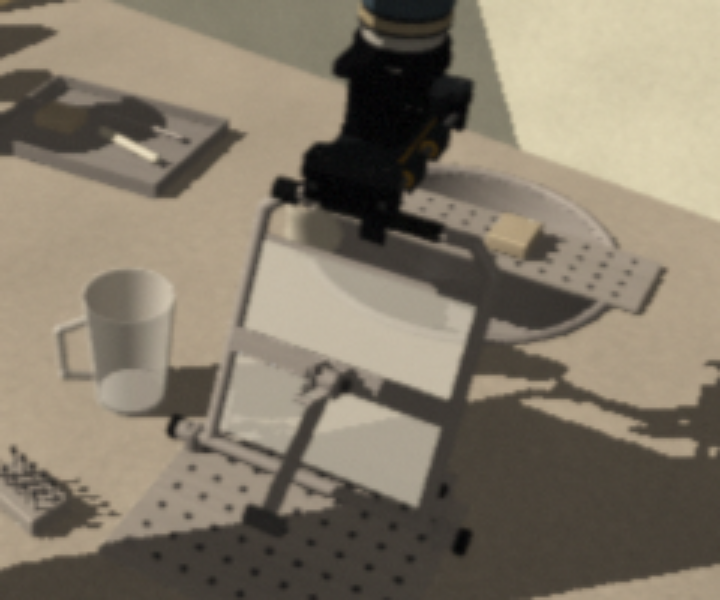

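Call:
carry_out:
  deltas:
    - [1, -0.14, -0.06, 0, 0, 0, 0]
    - [1, -0.14, 0, -0.06, 0, 0, 0]

```text
time: 13.7
position: [0.6377, -0.0893, 0.2341]
tool_rot: [0.995, 0.099, 0.0, -0.0]
ft_force: [1.2, 0.6, -6.1]
grip_width: 0.0173
```

Call:
carry_out:
  deltas:
    - [1, -0.28, 0, -0.11, 0, 0, 0]
    - [1, -0.56, 0, -0.21, 0, 0, 0]
    - [1, -0.84, 0, -0.31, 0, 0, 0]
    - [1, -1.12, 0, -0.4, 0, 0, 0]
    - [1, -1.4, 0, -0.48, 0, 0, 0]
    - [1, -1.7, 0, -0.55, 0, 0, 0]
    - [1, -2.0, 0, -0.6, 0, 0, 0]
    - [1, -2.3, 0, -0.66, 0, 0, 0]

```text
time: 14.5
position: [0.5802, -0.1002, 0.2513]
tool_rot: [0.995, 0.099, -0.0, -0.001]
ft_force: [1.3, 1.6, -3.0]
grip_width: 0.0174
```

Call:
carry_out:
  deltas:
    - [1, -0.25, 0, -0.04, 0, 0, 0]
    - [1, -0.5, 0, -0.07, 0, 0, 0]
    - [1, -0.75, 0, -0.09, 0, 0, 0]
    - [1, -1.0, 0, -0.11, 0, 0, 0]
    - [1, -1.2, 0, -0.12, 0, 0, 0]
    - [1, -1.3, 0, -0.12, 0, 0, 0]
    - [1, -1.4, 0, -0.12, 0, 0, 0]
    - [1, -1.4, 0, -0.12, 0, 0, 0]

```text
time: 15.3
position: [0.5459, -0.1068, 0.2546]
tool_rot: [0.995, 0.099, -0.0, -0.001]
ft_force: [-1.1, 6.4, 1.3]
grip_width: 0.0171
```

Run:
```python
from h import *
o=get_obs();print({k:np.round(o[k],4).tolist() for k in('time','q','position','tool_rot','ft_force','moment','grip_width')})
b=np.load('b.npy');ex=np.array([np.cos(b[2]),np.sin(b[2]),0])
print('x in base',(o['position']-np.r_[b[:2],0])@ex,'expected up TCP',.272-.019)
p,d=camera('side');cv2.imwrite('pics/s9.png',cv2.resize(p[100:300,180:420,::-1],None,fx=3,fy=3))
p,d=camera('scene');cv2.imwrite('pics/c9.png',cv2.resize(p[130:310,100:340,::-1],None,fx=3,fy=3))
```

```text
{'time': 15.3, 'q': [-0.3947, 0.398, 1.5684, 0.0014, 1.1763, -0.5929], 'position': [0.5459, -0.1068, 0.2546], 'tool_rot': [0.9951, 0.0987, -0.0002, -0.0008], 'ft_force': [-1.1457, 6.4252, 1.2898], 'moment': [0.8315, 0.0548, -0.0168], 'grip_width': 0.0171}
x in base 0.0036299000098613744 expected up TCP 0.253
```

View pics/s9.png

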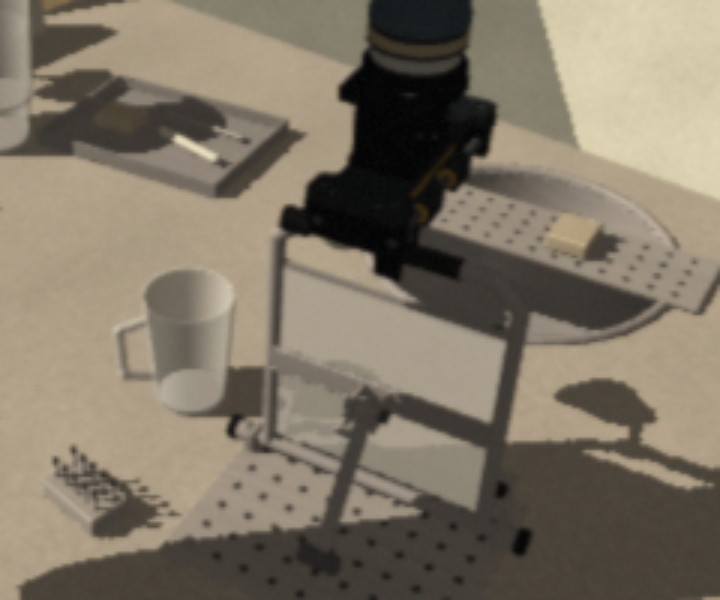

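View pics/c9.png

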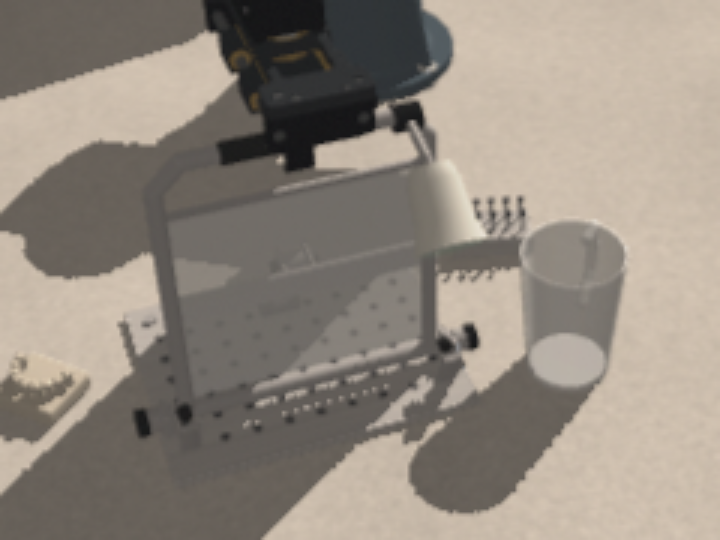

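Call:
carry_out:
  deltas:
    - [1, -0.07, -0.03, 0, 0, 0, 0]
    - [1, -0.14, -0.05, 0, 0, 0, 0]
    - [1, -0.2, -0.05, 0, 0, 0, 0]
    - [1, -0.2, -0.05, 0, 0, 0, 0]
    - [1, -0.2, -0.05, 0, 0, 0, 0]

```text
time: 15.9
position: [0.5419, -0.1075, 0.2546]
tool_rot: [0.995, 0.099, 0.0, 0.0]
ft_force: [0.3, 3.1, 3.7]
grip_width: 0.0172
```

```bash
cat > chk.py <<'E'
from h import *
o=get_obs();print({k:np.round(o[k],4).tolist() for k in('time','position','ft_force','grip_width')})
b=np.load('b.npy');ex=np.array([np.cos(b[2]),np.sin(b[2]),0])
print('x in base',(o['position']-np.r_[b[:2],0])@ex,'f along x',o['ft_force']@ex)
E
python3 chk.py
```

```text
{'time': 15.9, 'position': [0.5419, -0.1075, 0.2546], 'ft_force': [0.3457, 3.0744, 3.7091], 'grip_width': 0.0172}
x in base -0.0005117409976757673 f along x 0.9292404395763092
```

Call:
carry_out:
  deltas:
    - [1, -0.05, -0.02, 0, 0, 0, 0]
    - [1, -0.1, -0.02, 0, 0, 0, 0]
    - [1, -0.1, -0.02, 0, 0, 0, 0]
    - [1, -0.1, -0.02, 0, 0, 0, 0]

```text
time: 16.3
position: [0.5395, -0.108, 0.2546]
tool_rot: [0.995, 0.099, 0.001, 0.001]
ft_force: [0.4, 1.8, 5.2]
grip_width: 0.0173
```

```bash
python3 chk.py
python3 - <<'E'
from h import *
b=np.load('b.npy')
for c,s in(('side',(100,300,180,420)),('scene',(130,310,100,340))):
    p,d=camera(c);im=p[:,:,::-1].copy()
    r0,r1,c0,c1=s;im=cv2.resize(im[r0:r1,c0:c1],None,fx=3,fy=3)
    P=base2w(b[:3],scr(0,[[0,.055,.25],[0,-.055,.25],[-.103,0,-.005],[0,-.105,.25]]))
    for r,cc in proj(c,P): cv2.circle(im,(int((cc-c0)*3),int((r-r0)*3)),2,(0,0,255),-1)
    cv2.imwrite(f'pics/f_{c}.png',im)
E
```

```text
{'time': 16.3, 'position': [0.5395, -0.108, 0.2546], 'ft_force': [0.4084, 1.7983, 5.2052], 'grip_width': 0.0173}
x in base -0.0029176658563461974 f along x 0.7458863248765432
```

View pics/f_side.png

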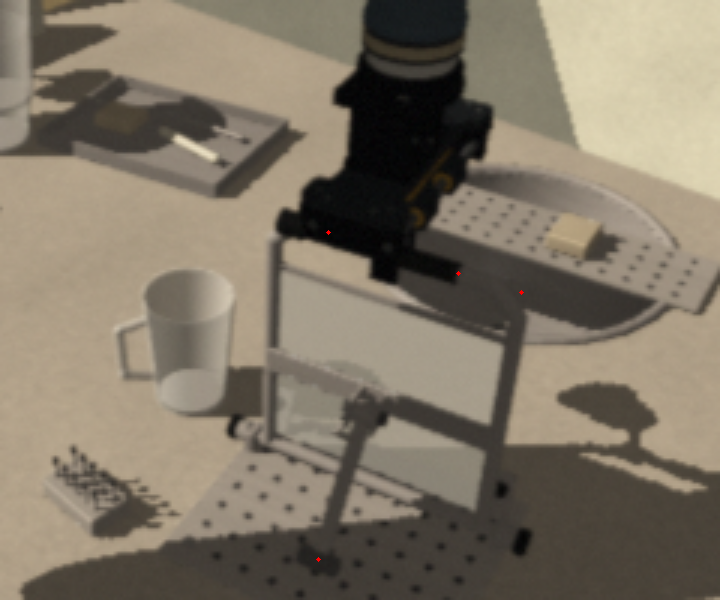

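View pics/f_scene.png

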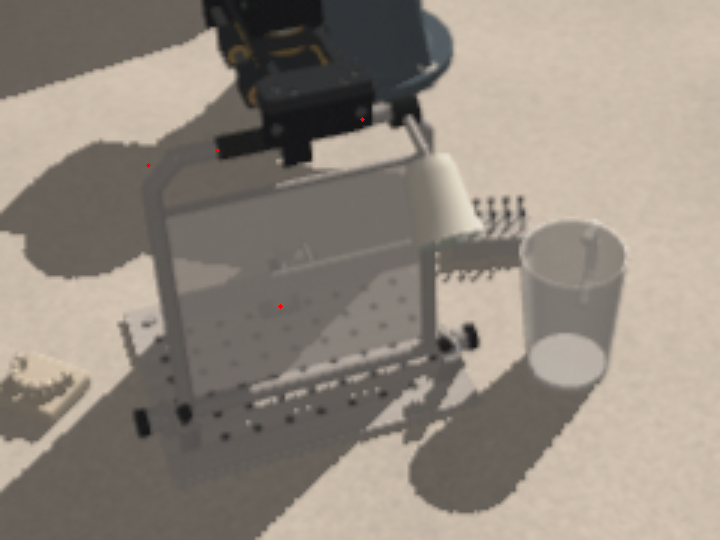

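Call:
carry_out:
  deltas:
    - [1, 0, 0, 0, 0, 0, 0]
    - [1, 0, 0, 0, 0, 0, 0]
    - [1, 0, 0, 0, 0, 0, 0]
    - [1, 0, 0, 0, 0, 0, 0]
    - [1, 0, 0, 0, 0, 0, 0]

```text
time: 16.9
position: [0.5395, -0.108, 0.2546]
tool_rot: [0.995, 0.099, 0.001, 0.001]
ft_force: [0.4, 1.1, 5.4]
grip_width: 0.0173
```

```bash
python3 chk.py; python3 -c "
from rig import *
print(hand_in())"
```

```text
{'time': 16.9, 'position': [0.5395, -0.108, 0.2546], 'ft_force': [0.4201, 1.1239, 5.3669], 'grip_width': 0.0173}
x in base -0.0028708168522416466 f along x 0.627994536478122
the job is handed in; nothing more can be done
None
```

I flipped the kickstand fully open while the screen still leaned back. I then swung the screen up by the rubber grip at about 0.3 rad/s and handed in at 16.9 s, still holding it there with a 25 N grip.

**Last checks:**
- **Kickstand:** after release, the foot was within 1 px of its predicted fully-open position in the side view.
- **Screen angle:** the gripper is about 3 mm past the hinge line, so the tilt is about -0.01 rad. It was not moving over the last half second.
- **Grip:** the fingers stayed shut on the sleeve at 17 mm opening.
- **Foot on the plate:** the foot sits where it should in the side view. I did not confirm firm contact, because pushing the last 2.5 mm forward gave no clear rise in force. I judge the foot to be on the plate or within about 2 mm of it.
- **Residual push:** the wrist still reads about 5 N upward on the tool, which I left.
- **Jug, cast and bur block:** they look unmoved in the pictures, but I did not measure them.

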